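# Unpack the gauge readout and reset it

### The job

Fold both ajar long flaps of the carton outwards until they lean well out past upright, then take the orange stylus from its stand and gently push in the red recessed reset button of the gauge readout inside the carton with the stylus tip. Finally stand the stylus fully home in its stand again; keep your fingers off the readout and do not disturb the other things on the bench.

Things in the scene. Friction and masses are not known exactly. Their poses are not given: they have to be found in the camera images.
- carton: Brown cardboard carton, 190 mm (its x) by 150 mm (its y) by 95 mm high, 4 mm board, fixed to the bench, open on top under its two long flaps. Origin: centre of its underside. The short end flaps are already folded down outside its x ends (sticking out up to 19 mm). The readout lies inside on a black foam bed 22 mm above the underside.
- flap_a (a joint): Angle of the flap hinged along the carton's +y top rim: 0 = closed, flat towards the carton's middle, 1.57 = upright, up to 2.8 = folded down outwards. It starts ajar, at about 0.75 to 1.05; its stiff crease (0.025 N m) holds it at any angle. A board 188 mm (along the hinge) by 72 mm by 4 mm. The flaps do not overlap: 38 mm or more lie between their free edges.
- flap_b (a joint): Its twin along the carton's -y top rim, the same size and stiffness, angles read the same way.
- flap_a_hinge (a point): Middle of flap_a's hinge line, on the carton's +y rim, 95 mm up; the hinge runs along the carton's x.
- flap_b_hinge (a point): Middle of flap_b's hinge line, on the carton's -y rim, 95 mm up.
- flap_a_edge (a point): Middle of flap_a's free long edge, 72 mm from its hinge.
- flap_b_edge (a point): Middle of flap_b's free long edge, 72 mm from its hinge.
- gauge: Grey digital readout, 110 mm (its x) by 76 mm (its y) by 36 mm high, fixed inside the carton, face up, with a dark-framed green display and three small flat blue keys (only painted). Origin: centre of its underside, z up. Its reset button sits in a square well 18 mm wide in the face, at x = -34 mm, y = -14 mm from the origin.
- button_top (a point): Centre of the red reset button's top (disc 16 mm across), 9 mm below the readout's face. The button goes straight down.
- reset_button (a joint): Travel of the reset button: 0 = out, 0.005 m = fully pressed; counts as pushed in from 0.003 m. Its spring returns it; fully in takes about 4 N.
- stand: Aluminium block, 80 mm by 80 mm by 78 mm high on a thin rubber mat (100 mm square, look only), fixed to the bench, with an upright square hole 19 mm wide right through its centre. Origin: centre of its underside.
- stylus: Loose upright stylus, 128 mm long, 90 g. Origin: underside of its steel collar (30 mm across, 6 mm thick), which rests on the stand's top, 78 mm above the bench. z runs from tip to handle. Orange square handle, 18 by 18 mm (sides along its x and y), from 6 to 66 mm above the origin. Below, a shaft 12 mm across, narrowing to a 6 mm pin for its last 22 mm.
- stylus_tip (a point): End of the stylus pin, 62 mm below the stylus origin on its axis.
- bush: Bystander: loose steel guide bush, 52 mm across, 45 mm high. Origin under its centre.
- parallel: Bystander: loose steel block, 30 by 120 (its y) by 30 mm high. Origin under its centre. Just beyond it, at the far edge of the bench, stands a fixed steel mould half, 200 by 340 mm, 165 mm high over its pillars.
- spray_can: Bystander: loose red can, 60 mm across, 190 mm high, beyond the work area. Origin under its centre.
- oil_bottle: Bystander: loose bottle with a yellow label, 60 mm across, 170 mm high. Origin under its centre.
- small_box: Bystander: loose orange box, 120 by 80 by 50 mm high. Origin under its centre.
- hammer: Bystander: loose hammer lying on the bench near the robot's right side.
There are look-alikes about, which are no part of the job. What is shaped like the stylus but yellow is not meant.

How it is judged:
On the way, in this order (a step that is already met when the one before it is completed fails the run):
1. both long flaps are folded out past upright (each joint above 1.8 rad) (value of joint each of flap_a, flap_b above 1.8 rad), for 0.2 s.
2. the reset button is pushed in at least 3 mm by the stylus (value of joint reset_button above 0.003 m and contact force between stylus and gauge above 0.5 N), for 0.1 s.
At the end, for the whole second after the job is handed in: Both long flaps lean outwards (above 1.8 rad, 13 degrees past upright), the reset button is out again (below 1 mm), and the stylus stands at rest and released in its stand: axis within 8 mm of the hole's centre, upright within 0.1 rad, its collar within 3 mm of the stand's top (all of step 1 and value of joint reset_button below 0.001 m and horizontal distance between stylus and stand below 0.008 m and z of stylus in the frame of stand between 0.075 and 0.081 m and angle between stylus's own z axis and vertical below 0.1 rad and linear speed of stylus below 0.02 m/s); the robot touches nothing.
It fails at once if the fingers press on the readout (more than 2 N) (contact force between the fingers and gauge above 2 N).
It fails at once if the stylus is rammed into the readout (more than 20 N) (contact force between stylus and gauge above 20 N).
It fails at once if a bystander is moved more than 20 mm (distance of any of bush, parallel, spray_can, oil_bottle, small_box, hammer from where it was at the start of the episode above 0.02 m).
It also fails if it takes over 67 s, if anything falls off the work surface, if the arm or the gripper's body presses on something with over 40 N, if the wrist force passes 120 N, or if a joint passes its speed limit or range.

### The arm

A 7-joint arm with a two-finger parallel gripper is mounted at the origin on the work surface. World frame = base frame: x ahead of the robot, y to its left, z up, the work surface at z = 0. Lengths are in m, angles in rad, forces in N, time in s.
With the tool pointing down it reaches from about 0.425 to 0.875 m from the base axis. Payload 4.7 kg.
Tool frame: the origin (TCP) lies midway between the tips of the shut fingers; the grasp point (between the pads) lies 19 mm behind it; z points along the fingers, y is the line along which they close (so a half turn about z gives the same grasp; the last joint's range is limited). The gripper opens to 87 mm and grips with 3 to 60 N. Pads are 19 mm wide; open, the fingers measure 117 mm over their backs; the gripper's body (75 mm by 190 mm) begins 51 mm behind the grasp point.
Start: joints at [-1.281, 0.321, -0.07, 1.45, 0.023, 1.371, -0.057], TCP at [0.177, 0.625, 0.223] pointing down, gripper open.
Joint ranges: [-2.86, 2.86], [-0.3, 2.09], [-1.38, 1.24], [0.06, 2.45], [-1.56, 4.7], [0.09, 2.05], [-2.69, 2.69]. Speed limits (rad/s): [2.57, 2.57, 3.14, 3.14, 3.14, 3.14, 3.14].

### API

Orientations are given as a rotation vector (axis times angle).
In Python, from bench import ctrl, get_image, calibration gives the robot as it stands.
- The arm moves only by the tool apply_moves, never from a script. Its arguments are lists of equal length, an entry for each row: "dp": the shift along the tool's x, y, z in m, a list of three; "twist": the turn, a rotation vector about the tool's x, y, z in rad, a list of three; "fingers": the closure, from 0 (fully open) to 1 (shut). In form: {"dp": [[dx, dy, dz], ...], "twist": [[ax, ay, az], ...], "fingers": [fingers, ...]}. A call has 1 to 10 rows; each row shifts and turns the commanded pose from where the row before left it, along the tool's axes as they then stand; what a row does not reach is not made up. A row lasts 1/10 s, in which the tool goes at most 50 mm and 8.59 degrees, less where a joint would pass 70% of its speed; a pose out of reach is approached as far as the arm can. A call is refused whole if a number of a shift passes 0.05 or a number of a turn 0.15, either way. A call with a gripper value outside its range is refused whole. The fingers move at their own pace and stop on an object; "newtons" is the grip in N (left out, the last holds). Time passes only in rows, so rows that do not move let the fingers close. It gives the time, the measured TCP pose, the force, the opening and the grip force at its end, in the units of the state.
- ctrl.get_state(): the state, without advancing time (a new reading comes with each control period).
- get_image(name): name is "scene" or "side" or "wrist"; returns the picture (420x560x3 uint8, red, green, blue); there is no depth.
- calibration(name): a dict with "fx", "fy", "cx", "cy" (pixels), "k1" (the pictures are not rectified: a ray, as slopes to the right and down, at radius r is drawn at 1 + k1 r^2 times it, then the intrinsics apply), "eye" and "attitude" of the camera in the world; the wrist camera has in their place "hand_eye" (4x4, takes a point from camera to tool coordinates, whose origin is the TCP and whose axes are the flange's). Camera axes: x right, y up, looking along -z (the intrinsics and any distortion apply to the point x, -y, -z); pixel columns grow to the right and rows downward; lengths in m; the calibration is good to about 2 mm. A picture is of the moment at which its call begins: read the wrist's pose just before it. calibration takes no time and is no camera call.
- ctrl.close_job(): hands the job in; it is judged then, once.
The state is a dict: "time": time; "joint_positions": joint angles; "qd": joint speeds; "joint_torque": joint torques, N m; "position": TCP position; "tool_rot": TCP orientation; "ft_force": force on the tool from outside, world axes, zero at the start; "torque": the same for the moment, N m; "grip_width": opening from 0.0 (shut) to 1.0 (fully open); "grip_force": force on a finger pad.
Only numpy, scipy, OpenCV 4.12 (cv2) and the standard library are available. Lean on these libraries where they do the work, as an engineer would, in place of code of your own. Each camera call takes 0.05 s, during which the arm holds its last target. There are 200 camera calls.

## Working session

There is one attempt and no reset: what is moved stays moved. The work goes in short steps, Python scripts to look and compute and a tool call to move; the robot and the scene stay as the last step left them, time stands still between calls to the robot, and variables do not carry over. Pictures are saved under pics/ and viewed, at most 12 in all, crops included, and the job is handed in when it is done.

Besides the shell and the picture viewer there is one more tool, called after "Request:" as name(argument=value, ...), one argument or row to a line, values as JSON. apply_moves: Moves the arm, as the interface text tells. Its arguments: {"type":"object","properties":{"dp":{"type":"array"},"twist":{"type":"array"},"fingers":{"type":"array"},"newtons":{"type":"number"}},"required":["dp","twist","fingers"]}

```bash
mkdir -p pics; cat > h.py <<'E'
import numpy as np, cv2
from scipy.spatial.transform import Rotation as R
from bench import ctrl, get_image, calibration
def save(n,im,f): cv2.imwrite(f'pics/{f}.png',cv2.cvtColor(im,cv2.COLOR_RGB2BGR))
E
python3 - <<'E'
from h import *
for n in ("scene","side"):
    im=get_image(n); save(n,im,n+'0'); print(n,calibration(n))
s=ctrl.get_state(); print(s)
im=get_image("wrist"); save(n,im,'wrist0'); print(calibration("wrist"))
a=[cv2.imread(f'pics/{k}0.png') for k in('scene','side')]
E
```

```text
scene {'fx': 506.4179627778804, 'fy': 506.4179627778804, 'cx': 281.521386666, 'cy': 210.81042868093147, 'k1': -0.0638086739724054, 'eye': array([ 1.00465754, -0.66979039,  0.82142703]), 'attitude': array([0.82321939, 0.26682475, 0.61541998])}
side {'fx': 461.9850240960321, 'fy': 461.9850240960321, 'cx': 279.2391761802603, 'cy': 213.04793949766415, 'k1': -0.05168731131923363, 'eye': array([ 0.05111168, -0.8522182 ,  0.84910152]), 'attitude': array([ 0.8748855 , -0.23319404, -0.48361541])}
{'time': 0.1, 'joint_positions': array([-1.28088733,  0.32176451, -0.07011682,  1.45156052,  0.02256784,
        1.37077678, -0.05689801]), 'qd': array([ 0.00080688, -0.00213609,  0.00020065, -0.00294087,  0.0001945 ,
       -0.00017981,  0.00086149]), 'joint_torque': array([-1.38978653e-04, -4.92573202e+01, -4.05682325e-01, -3.13401139e+01,
       -6.41948590e-02,  3.94415762e-02,  7.30445413e-05]), 'position': array([0.17689321, 0.62495456, 0.22155718]), 'tool_rot': array([-4.31757974e-01, -3.11159291e+00,  2.68920446e-03]), 'ft_force': array([ 0.34821485, -0.07563348, -0.90580643]), 'torque': array([-0.01195316, -0.00630067,  0.01988809]), 'grip_force': 0.0, 'grip_width': 0.9973172607019283}
{'fx': 368.3888942931622, 'fy': 368.3888942931622, 'cx': 272.80156388649976, 'cy': 207.62372729413164, 'k1': -0.029252168431943358, 'hand_eye': array([[-4.34329407e-05,  9.69241843e-01,  2.46110237e-01,
         6.59615423e-02],
       [ 9.99999856e-01, -8.95783689e-05,  5.29258918e-04,
        -2.44783691e-04],
       [ 5.35026042e-04,  2.46110225e-01, -9.69241699e-01,
        -1.61704365e-01],
       [ 0.00000000e+00,  0.00000000e+00,  0.00000000e+00,
         1.00000000e+00]])}
```

View pics/scene0.png

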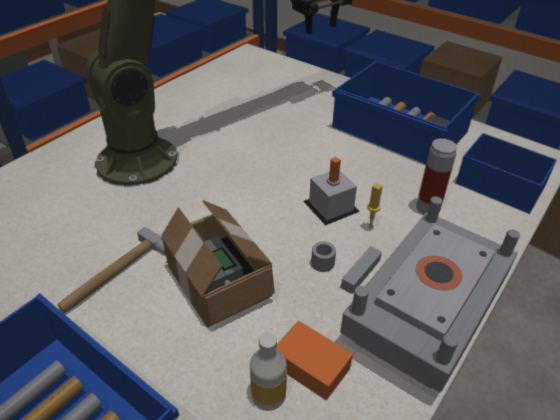

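View pics/side0.png

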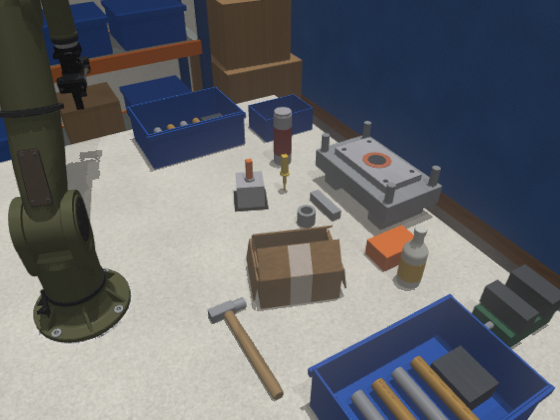

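```bash
cat >> h.py <<'E'
def cam(n,s=None):
    c=calibration(n)
    if 'eye' in c: return c,np.array(c['eye']),R.from_rotvec(c['attitude']).as_matrix()
    H=c['hand_eye']; T=R.from_rotvec(s['tool_rot']).as_matrix()
    return c,np.array(s['position'])+T@H[:3,3],T@H[:3,:3]
def ray(n,uv,s=None):
    c,e,A=cam(n,s); d=np.array([(uv[0]-c['cx'])/c['fx'],(uv[1]-c['cy'])/c['fy']]); p=d.copy()
    for _ in range(10): p=d/(1+c['k1']*(p@p))
    v=A@np.array([p[0],-p[1],-1.]); return e,v/np.linalg.norm(v)
def plane(n,uv,z,s=None):
    e,v=ray(n,uv,s); return e+v*(z-e[2])/v[2]
def tri(*rs):
    A=sum(np.eye(3)-np.outer(v,v) for e,v in rs); b=sum((np.eye(3)-np.outer(v,v))@e for e,v in rs)
    p=np.linalg.solve(A,b); return p,[np.linalg.norm((np.eye(3)-np.outer(v,v))@(p-e)) for e,v in rs]
def proj(n,P,s=None):
    c,e,A=cam(n,s); q=A.T@(np.array(P)-e); x=np.array([q[0],-q[1]])/-q[2]; x=x*(1+c['k1']*(x@x))
    return np.array([c['cx']+c['fx']*x[0],c['cy']+c['fy']*x[1]])
E
python3 - <<'E'
from h import *
r=[]
for n,(u0,u1,v0,v1) in dict(scene=(320,350,150,190),side=(240,262,150,185)).items():
    im=cv2.imread(f'pics/{n}0.png'); h=cv2.cvtColor(im,cv2.COLOR_BGR2HSV)
    m=cv2.inRange(h,(0,140,90),(14,255,255))[v0:v1,u0:u1]; ys,xs=np.nonzero(m); c=(xs.mean()+u0,ys.mean()+v0); print(n,c,len(xs),ys.min()+v0,ys.max()+v0); r.append(ray(n,c))
print(tri(*r))
S=cv2.imread('pics/scene0.png');D=cv2.imread('pics/side0.png')
z=lambda a,k:cv2.resize(a,None,fx=k,fy=k,interpolation=cv2.INTER_CUBIC)
M=np.zeros((600,800,3),np.uint8)
def put(a,x,y): M[y:y+a.shape[0],x:x+a.shape[1]]=a
put(z(S[195:325,155:280],3),0,0)       
put(z(D[220:310,235:355],3),400,0)
put(z(S[150:225,300:390],3),400,290)
put(z(D[150:225,225:300],2.6),0,400)
cv2.imwrite('pics/m1.png',M)
print(plane('scene',(323,262),0), plane('side',(306,222),0))
E
```

```text
scene (np.float64(335.43243243243245), np.float64(160.51351351351352)) 37 158 163
side (np.float64(248.35294117647058), np.float64(160.52941176470588)) 17 159 162
(array([0.53268638, 0.166729  , 0.14208228]), [np.float64(5.25490635904651e-05), np.float64(5.254906359038415e-05)])
[6.20570531e-01 4.84798911e-04 0.00000000e+00] [ 6.24649988e-01 -5.35674609e-03 -1.11022302e-16]
```

View pics/m1.png

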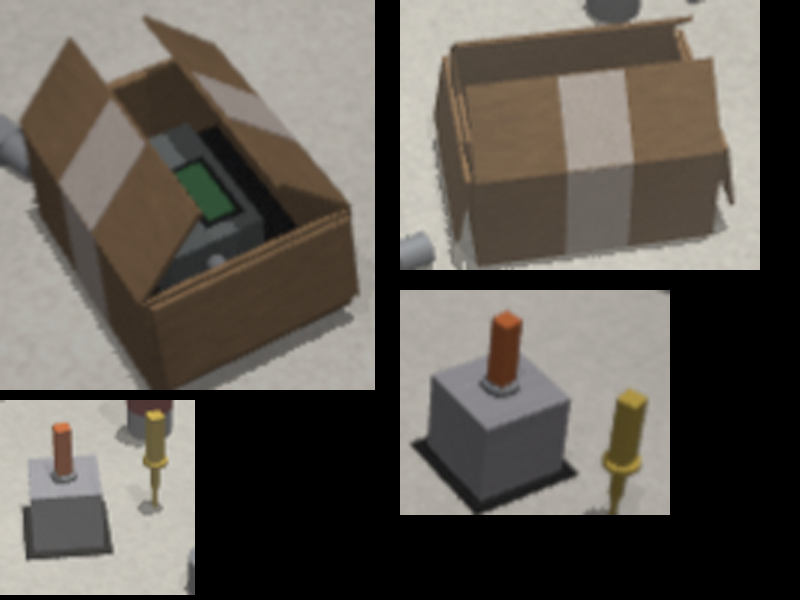

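```bash
python3 - <<'E'
from h import *
s=lambda x,y:(155+x/3,195+y/3); d=lambda x,y:(235+(x-400)/3,220+y/3)
S=lambda p,z:plane('scene',s(*p),z).round(4)[:2]; D=lambda p,z:plane('side',d(*p),z).round(4)[:2]
for p in [(22,122),(148,298),(350,210),(215,45)]: print('S hinge',S(p,.095))
for p in [(470,182),(725,152)]: print('D hinge',D(p,.095))
for p in [(478,265),(715,235)]: print('D base',D(p,0))
print('gauge face corners z~.058', S((150,140),.058),S((262,215),.058))
t=lambda x,y:(300+(x-400)/3,150+(y-290)/3); u=lambda x,y:(225+x/2.6,150+(y-400)/2.6)
print('stand top scene',[plane('scene',t(*p),.078).round(4)[:2] for p in [(432,376),(487,425),(568,400)]])
print('stand top side',[plane('side',u(*p),.078).round(4)[:2] for p in [(28,460),(98,458),(30,497),(105,497)]])
print('mat',[plane('scene',t(*p),.0).round(4)[:2] for p in [(412,443),(478,510),(577,473)]])
print('tri free edge left flap: scene corners (70,40),(200,215); side (468,82),(712,60)')
print(tri(ray('scene',s(70,40)),ray('side',d(468,82))),tri(ray('scene',s(200,215)),ray('side',d(712,60))))
print('right flap free edge far corner?',tri(ray('scene',s(145,17)),ray('side',d(452,45))),tri(ray('scene',s(280,190)),ray('side',d(690,20))))
E
```

```text
S hinge [ 0.3628 -0.2193]
S hinge [ 0.5383 -0.278 ]
S hinge [ 0.5907 -0.1448]
S hinge [ 0.4134 -0.0777]
D hinge [ 0.3604 -0.2193]
D hinge [ 0.5417 -0.2877]
D base [ 0.3638 -0.2205]
D base [ 0.5424 -0.2875]
gauge face corners z~.058 [ 0.4157 -0.1527] [ 0.5254 -0.1583]
stand top scene [array([0.4818, 0.1456]), array([0.5505, 0.121 ]), array([0.5838, 0.1865])]
stand top side [array([0.5119, 0.2149]), array([0.5839, 0.1785]), array([0.4821, 0.1474]), array([0.5541, 0.1063])]
mat [array([0.4662, 0.1451]), array([0.5559, 0.11  ]), array([0.5955, 0.1977])]
tri free edge left flap: scene corners (70,40),(200,215); side (468,82),(712,60)
(array([ 0.38115025, -0.18106499,  0.15414471]), [np.float64(0.0007139281210349685), np.float64(0.0007139281210349223)]) (array([ 0.55460566, -0.24393343,  0.14977492]), [np.float64(0.001217436370781357), np.float64(0.0012174363707813539)])
right flap free edge far corner? (array([ 0.39526486, -0.12570097,  0.14328393]), [np.float64(0.0005711029370955807), np.float64(0.0005711029370956)]) (array([ 0.57275593, -0.19123257,  0.14117545]), [np.float64(0.00024266237990571769), np.float64(0.00024266237990574045)])
```

```bash
cat >> h.py <<'E'
def go(pos,yaw=None,s=None):
    """tool-frame shift needed (after turning); yaw = world heading (deg) of tool y, mod 180"""
    s=s or ctrl.get_state(); T=R.from_rotvec(s['tool_rot']); M=T.as_matrix()
    cur=np.degrees(np.arctan2(M[1,1],M[0,1])); print('t',s['time'],'p',s['position'].round(4),'tool y heading',cur.round(2),'tilt',M[:,2].round(4),'j7',s['joint_positions'][6].round(3))
    w=0
    if yaw is not None:
        w=-((yaw-cur+90)%180-90); w=np.radians(w)
    xa=np.radians(cur)-w; y=np.array([np.cos(xa),np.sin(xa),0]); z=np.array([0,0,-1.]); x=np.cross(y,z)
    d=np.array(pos)-s['position']; print('twist z',w.round(4),'then dp',np.array([d@x,d@y,d@z]).round(4))
E
python3 -c "
from h import *
go((.5,.17,.26),-20.4)
go((.5,.17,.26),69.6)"
```

```text
t 0.15 p [0.1769 0.625  0.2217] tool y heading 74.2 tilt [-3.0e-04 -1.4e-03 -1.0e+00] j7 -0.057
twist z -1.4905 then dp [ 0.3139 -0.4614 -0.0383]
t 0.15 p [0.1769 0.625  0.2217] tool y heading 74.2 tilt [-3.0e-04 -1.4e-03 -1.0e+00] j7 -0.057
twist z 0.0803 then dp [-0.4614 -0.3139 -0.0383]
```

Request:
apply_moves(
  dp=[
    [0,0,-0.004],
    [0,0,-0.004],
    [0,0,-0.004],
    [0,0,-0.004],
    [0,0,-0.004],
    [0,0,-0.004],
    [0,0,-0.004],
    [0,0,-0.004],
    [0,0,-0.004],
    [0,0,-0.004],
  ],
  twist=[
    [0,0,0.15],
    [0,0,0.15],
    [0,0,0.15],
    [0,0,0.15],
    [0,0,0.15],
    [0,0,0.15],
    [0,0,0.15],
    [0,0,0.15],
    [0,0,0.15],
    [0,0,0.15],
  ],
  fingers=[0,0,0,0,0,0,0,0,0,0],
)

```text
time: 1.15
position: [0.1769, 0.6252, 0.2623]
tool_rot: [2.443, 1.975, -0.001]
ft_force: [0.2, -0.2, 0.2]
grip_width: 0.998
grip_force: 0.0
```

```bash
python3 -c "
from h import *
go((.52,.15,.27),-20.4)"
```

```text
t 1.15 p [0.1769 0.6252 0.2623] tool y heading -12.1 tilt [-1.e-04 -8.e-04 -1.e+00] j7 -1.521
twist z 0.1449 then dp [-0.3258  0.4872 -0.0077]
```

Request:
apply_moves(
  dp=[
    [0,0,-0.008],
    [-0.0272,0.0406,0],
    [-0.0272,0.0406,0],
    [-0.0272,0.0406,0],
    [-0.0272,0.0406,0],
    [-0.0272,0.0406,0],
    [-0.0272,0.0406,0],
    [-0.0272,0.0406,0],
    [-0.0272,0.0406,0],
    [-0.0272,0.0406,0],
  ],
  twist=[
    [0,0,0.145],
    [0,0,0],
    [0,0,0],
    [0,0,0],
    [0,0,0],
    [0,0,0],
    [0,0,0],
    [0,0,0],
    [0,0,0],
    [0,0,0],
  ],
  fingers=[0,0,0,0,0,0,0,0,0,0],
)

```text
time: 2.15
position: [0.437, 0.2683, 0.2705]
tool_rot: [-2.574, -1.801, -0.0]
ft_force: [0.7, 0.9, -0.4]
grip_width: 1.003
grip_force: 0.0
```

Request:
apply_moves(
  dp=[
    [-0.0272,0.0406,0],
    [-0.0272,0.0406,0],
    [-0.0272,0.0406,0],
    [0,0,0],
    [0,0,0],
  ],
  twist=[
    [0,0,0],
    [0,0,0],
    [0,0,0],
    [0,0,0],
    [0,0,0],
  ],
  fingers=[0,0,0,0,0],
)

```text
time: 2.65
position: [0.523, 0.1505, 0.2703]
tool_rot: [-2.577, -1.796, 0.001]
ft_force: [-0.3, 1.6, -0.6]
grip_width: 0.997
grip_force: 0.0
```

```bash
python3 - <<'E'
from h import *
s=ctrl.get_state(); im=get_image('wrist'); save('w',im,'w1'); go((.52,.15,.27),-20.4,s)
np.savez('w1.npz',p=s['position'],r=s['tool_rot']); print('stylus top px',proj('wrist',(.5325,.1665,.144),s))
E
```

```text
t 2.65 p [0.523  0.1505 0.2703] tool y heading -20.24 tilt [-6.e-04 -0.e+00 -1.e+00] j7 -0.641
twist z 0.0028 then dp [-0.0016 -0.0026  0.0003]
stylus top px [275.94001233 177.15006495]
```

View pics/w1.png

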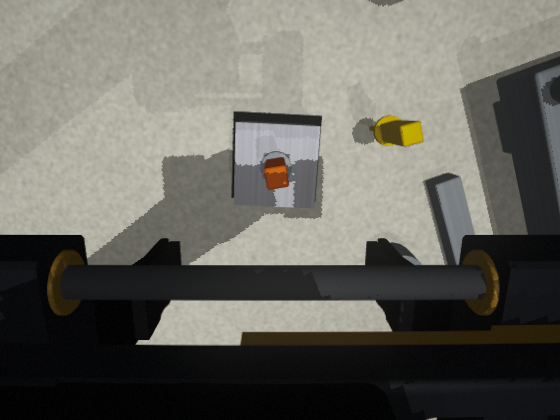

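The wrist picture shows the orange stylus top at about (276,178) in its stand. The yellow look-alike is at (410,132) and the parallel at (450,215). The stylus is where I predicted it.

```bash
python3 - <<'E'
from h import *
d=np.load('w1.npz'); s=dict(position=d['p'],tool_rot=d['r'])
im=cv2.imread('pics/w1.png'); h=cv2.cvtColor(im,cv2.COLOR_BGR2HSV); sub=h[150:195,255:300]
m=cv2.inRange(sub,(0,150,60),(16,255,255)); 
c=max(cv2.findContours(m,0,1)[0],key=cv2.contourArea); ap=cv2.approxPolyDP(c,2.5,True)[:,0]+[255,150]; print(ap.tolist(),cv2.minAreaRect(c+np.array([255,150])))
for z in (.144,): print([plane('wrist',p,z,s).round(4)[:2].tolist() for p in ap])
g=cv2.cvtColor(im,cv2.COLOR_BGR2GRAY)
S=[(235,122),(321,125),(317,208),(233,205)]
P=np.array([plane('wrist',p,.078,s)[:2] for p in S]);print(P.round(4),P.mean(0)); print([np.degrees(np.arctan2(*(b-a)[::-1])).round(1) for a,b in zip(P,np.roll(P,-1,0))])
k=cv2.resize(im[140:200,250:310],None,fx=8,fy=8,interpolation=cv2.INTER_CUBIC); cv2.imwrite('pics/k.png',k)
go((.458+.018,-.185,.27),-20.4)
E
```

```text
[[283, 158], [266, 161], [264, 172], [269, 189], [288, 184]] ((275.52703857421875, 173.1621856689453), (29.098621368408203, 22.35826301574707), 80.53767395019531)
[[0.5429, 0.1788], [0.5296, 0.1812], [0.5251, 0.1736], [0.524, 0.1595], [0.5396, 0.158]]
[[0.5112 0.2183]
 [0.586  0.1878]
 [0.5568 0.1128]
 [0.4797 0.1445]] [0.53340829 0.1658328 ]
[np.float64(-22.2), np.float64(-111.3), np.float64(157.7), np.float64(66.9)]
t 2.7 p [0.5223 0.1523 0.2702] tool y heading -20.05 tilt [-9.e-04  4.e-04 -1.e+00] j7 -0.641
twist z 0.0061 then dp [-3.323e-01  7.420e-02  2.000e-04]
```

View pics/k.png

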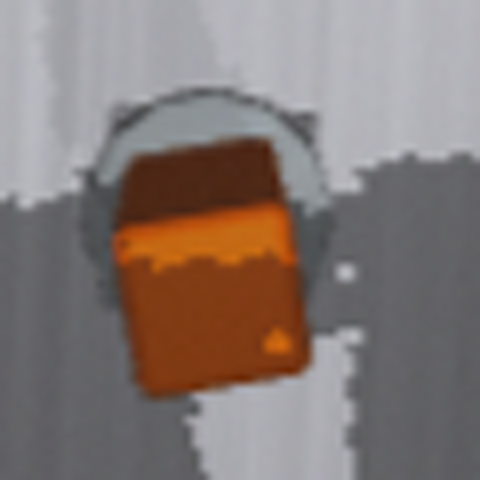

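Request:
apply_moves(
  dp=[
    [-0.0415,0.0093,0],
    [-0.0415,0.0093,0],
    [-0.0415,0.0093,0],
    [-0.0415,0.0093,0],
    [-0.0415,0.0093,0],
    [-0.0415,0.0093,0],
    [-0.0415,0.0093,0],
    [-0.0415,0.0093,0],
    [0,0,0],
    [0,0,0],
  ],
  twist=[
    [0,0,0.006],
    [0,0,0],
    [0,0,0],
    [0,0,0],
    [0,0,0],
    [0,0,0],
    [0,0,0],
    [0,0,0],
    [0,0,0],
    [0,0,0],
  ],
  fingers=[1,1,1,1,1,1,1,1,1,1],
  newtons=20,
)

```text
time: 3.7
position: [0.4772, -0.1843, 0.2705]
tool_rot: [-2.578, -1.793, -0.001]
ft_force: [0.9, 0.2, 1.1]
grip_width: 0.17
grip_force: 0.0
```

```bash
python3 - <<'E'
from h import *
d=np.load('w1.npz'); s=dict(position=d['p'],tool_rot=d['r'])
P=np.array([plane('wrist',(250+x/8,140+y/8),.144,s)[:2] for x,y in [(115,235),(290,205),(310,370),(150,395)]]); print(P.round(4).tolist(),P.mean(0),[np.degrees(np.arctan2(*(b-a)[::-1])).round(1) for a,b in zip(P,np.roll(P,-1,0))])
s=ctrl.get_state(); go((.476,-.185,.12),-20.4,s); im=get_image('wrist'); save('w',im,'w2')
c,e,A=cam('wrist',s)
for p in [(.381,-.181,.154),(.5546,-.244,.150),(.3953,-.1257,.143),(.5728,-.1912,.141)]:
    q=proj('wrist',p,s); cv2.circle(im,(int(q[0]),int(q[1])),4,(255,0,0),1)
save('w',im,'w2m')
E
```

```text
[[0.5261, 0.1755], [0.5432, 0.1723], [0.5395, 0.1561], [0.5237, 0.1592]] [0.53315418 0.16577455] [np.float64(-10.5), np.float64(-102.9), np.float64(168.8), np.float64(81.7)]
t 3.7 p [ 0.4772 -0.1843  0.2705] tool y heading -20.36 tilt [ 2.0e-04  1.2e-03 -1.0e+00] j7 -0.048
twist z 0.0006 then dp [-0.0011 -0.0008  0.1505]
```

View pics/w2m.png

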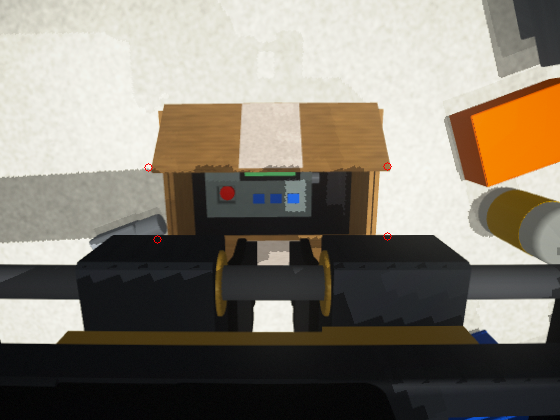

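Request:
apply_moves(
  dp=[
    [0,0,0.02],
    [0,0,0.026],
    [0,0,0.026],
    [0,0,0.026],
    [0,0,0.026],
    [0,0,0.024],
    [0.01,0,0],
    [0.01,0,0],
    [0.01,0,0],
    [0.01,0,0],
  ],
  twist=[
    [0,0,0],
    [0,0,0],
    [0,0,0],
    [0,0,0],
    [0,0,0],
    [0,0,0],
    [0,0,0],
    [0,0,0],
    [0,0,0],
    [0,0,0],
  ],
  fingers=[1,1,1,1,1,1,1,1,1,1],
)

```text
time: 4.75
position: [0.4927, -0.1462, 0.124]
tool_rot: [2.577, 1.794, 0.004]
ft_force: [0.1, -0.3, 1.1]
grip_width: 0.006
grip_force: 0.3
```

Request:
apply_moves(
  dp=[
    [0.01,0,0],
    [0.01,0,0],
    [0.01,0,0],
    [0.01,0,0],
    [0.01,0,0],
    [0.01,0,0],
    [0,0,0],
    [0,0,0],
  ],
  twist=[
    [0,0,0],
    [0,0,0],
    [0,0,0],
    [0,0,0],
    [0,0,0],
    [0,0,0],
    [0,0,0],
    [0,0,0],
  ],
  fingers=[1,1,1,1,1,1,1,1],
)

```text
time: 5.55
position: [0.512, -0.0913, 0.1225]
tool_rot: [-2.579, -1.794, -0.0]
ft_force: [0.2, -0.8, -0.4]
grip_width: 0.007
grip_force: 0.0
```

```bash
python3 - <<'E'
from h import *
a,b=get_image('scene')[180:330,130:330],get_image('wrist'); save('w',np.hstack([cv2.resize(a,None,fx=2,fy=2),cv2.resize(b,(400,300))]),'m2')
go((.476,-.185,.122),-20.4)
E
```

```text
t 5.65 p [ 0.5118 -0.092   0.1226] tool y heading -20.43 tilt [ 1.e-04  1.e-04 -1.e+00] j7 -0.108
twist z -0.0006 then dp [-0.0997 -0.0012  0.0006]
```

View pics/m2.png

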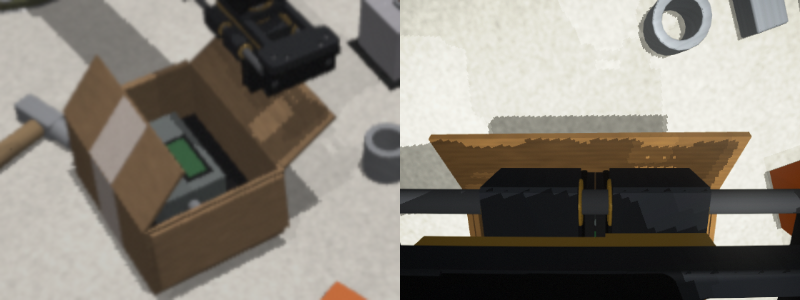

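The wrist view (right half) and scene view (left half) both show the far flap leaning well out. I'll do the near flap next.

Request:
apply_moves(
  dp=[
    [-0.025,0,0],
    [-0.025,0,0],
    [-0.025,0,0],
    [-0.025,0,0],
    [-0.01,0,0],
    [-0.01,0,0],
    [-0.01,0,0],
    [-0.01,0,0],
    [-0.01,0,0],
    [-0.01,0,0],
  ],
  twist=[
    [0,0,0],
    [0,0,0],
    [0,0,0],
    [0,0,0],
    [0,0,0],
    [0,0,0],
    [0,0,0],
    [0,0,0],
    [0,0,0],
    [0,0,0],
  ],
  fingers=[1,1,1,1,1,1,1,1,1,1],
)

```text
time: 6.65
position: [0.456, -0.2421, 0.1225]
tool_rot: [-2.579, -1.794, 0.0]
ft_force: [1.2, 0.6, 1.9]
grip_width: 0.006
grip_force: 0.9
```

Request:
apply_moves(
  dp=[
    [-0.01,0,0],
    [-0.01,0,0],
    [-0.01,0,0],
    [-0.01,0,0],
    [0,0,0],
    [0,0,0],
  ],
  twist=[
    [0,0,0],
    [0,0,0],
    [0,0,0],
    [0,0,0],
    [0,0,0],
    [0,0,0],
  ],
  fingers=[1,1,1,1,1,1],
)

```text
time: 7.25
position: [0.442, -0.2796, 0.1225]
tool_rot: [2.58, 1.792, -0.0]
ft_force: [-0.4, -0.8, -0.0]
grip_width: 0.007
grip_force: 0.0
```

```bash
python3 - <<'E'
from h import *
go((.45,-.225,.27),-20.4)
E
```

```text
t 7.25 p [ 0.442  -0.2796  0.1225] tool y heading -20.45 tilt [-1.e-04 -2.e-04 -1.e+00] j7 0.317
twist z -0.0009 then dp [ 0.0539 -0.0115 -0.1475]
```

Request:
apply_moves(
  dp=[
    [0.02,0,0],
    [0.014,0,-0.03],
    [0.01,0,-0.04],
    [0.01,0,-0.04],
    [0,-0.01,-0.037],
    [0,0,0],
    [0,0,0],
  ],
  twist=[
    [0,0,0],
    [0,0,0],
    [0,0,0],
    [0,0,0],
    [0,0,0],
    [0,0,0],
    [0,0,0],
  ],
  fingers=[1,1,1,1,1,0.5,0],
)

```text
time: 7.95
position: [0.4522, -0.2246, 0.2701]
tool_rot: [2.578, 1.794, 0.004]
ft_force: [0.2, 0.8, -0.0]
grip_width: 0.11
grip_force: 0.0
```

```bash
python3 - <<'E'
from h import *
s=ctrl.get_state(); im=get_image('wrist'); S=get_image('scene')
def red(im):
    h=cv2.cvtColor(im,cv2.COLOR_RGB2HSV); m=cv2.inRange(h,(0,150,60),(6,255,255))|cv2.inRange(h,(172,150,60),(180,255,255))
    n,l,st,c=cv2.connectedComponentsWithStats(m); return [(c[i].round(1).tolist(),st[i].tolist()) for i in range(1,n) if st[i][4]>15]
for c,st in red(im): print(c,st,plane('wrist',c,.049,s).round(4))
go((.5332,.1658,.26),-10.5,s)
a=S[180:330,130:330]; save('w',np.hstack([cv2.resize(a,None,fx=2,fy=2),cv2.resize(im,(400,300))]),'m3')
E
```

```text
[234.2, 148.8] [227, 142, 16, 15, 176] [ 0.4274 -0.181   0.049 ]
t 7.95 p [ 0.4522 -0.2246  0.2701] tool y heading -20.33 tilt [ 2.2e-03  9.0e-04 -1.0e+00] j7 0.019
twist z -0.1715 then dp [0.3986 0.0085 0.0101]
```

View pics/m3.png

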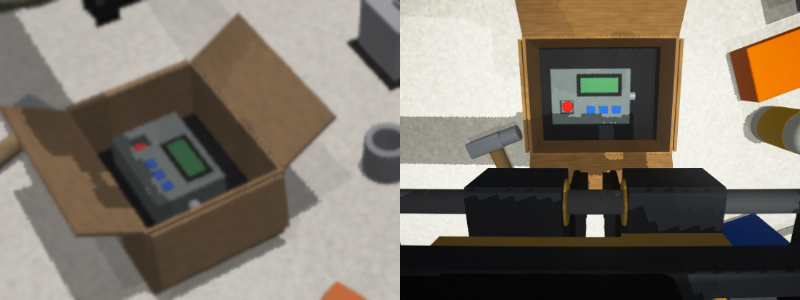

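Request:
apply_moves(
  dp=[
    [0,0,0],
    [0,0,0],
    [0.0443,0.001,0],
    [0.0443,0.001,0],
    [0.0443,0.001,0],
    [0.0443,0.001,0],
    [0.0443,0.001,0],
    [0.0443,0.001,0],
    [0.0443,0.001,0],
    [0.0443,0.001,0],
  ],
  twist=[
    [0,0,-0.0858],
    [0,0,-0.0858],
    [0,0,0],
    [0,0,0],
    [0,0,0],
    [0,0,0],
    [0,0,0],
    [0,0,0],
    [0,0,0],
    [0,0,0],
  ],
  fingers=[0.4,0.4,0.4,0.4,0.4,0.4,0.4,0.4,0.4,0.4],
)

```text
time: 9.05
position: [0.524, 0.1234, 0.2675]
tool_rot: [-2.416, -2.006, 0.005]
ft_force: [0.9, -0.2, -0.5]
grip_width: 0.598
grip_force: 0.0
```

Request:
apply_moves(
  dp=[
    [0.0443,0,0],
    [0,0,0],
    [0,0,0],
  ],
  twist=[
    [0,0,0],
    [0,0,0],
    [0,0,0],
  ],
  fingers=[0.4,0.4,0.4],
)

```text
time: 9.35
position: [0.5319, 0.1661, 0.2672]
tool_rot: [2.414, 2.01, -0.007]
ft_force: [0.2, -1.3, -0.1]
grip_width: 0.599
grip_force: 0.0
```

```bash
python3 - <<'E'
from h import *
go((.5332,.1658,.099),-10.5)
im=get_image('scene');h=cv2.cvtColor(im,cv2.COLOR_RGB2HSV)[230:290,170:260]; m=cv2.inRange(h,(0,110,40),(7,255,255))|cv2.inRange(h,(172,110,40),(180,255,255))
n,l,st,c=cv2.connectedComponentsWithStats(m)
for i in range(1,n):
    if st[i][4]>6: print(c[i]+[170,230],st[i],plane('scene',c[i]+[170,230],.049))
E
```

```text
t 9.35 p [0.5319 0.1661 0.2672] tool y heading -10.45 tilt [-0.0034 -0.0033 -1.    ] j7 -0.477
twist z 0.0009 then dp [-0.      0.0014  0.1682]
[199.66666667 252.47619048] [27 21  7  4 21] [ 0.42238723 -0.17705858  0.049     ]
```

Request:
apply_moves(
  dp=[
    [0,0.0014,0.034],
    [0,0,0.034],
    [0,0,0.034],
    [0,0,0.026],
    [0,0,0.02],
    [0,0,0.02],
    [0,0,0],
    [0,0,0],
  ],
  twist=[
    [0,0,0],
    [0,0,0],
    [0,0,0],
    [0,0,0],
    [0,0,0],
    [0,0,0],
    [0,0,0],
    [0,0,0],
  ],
  fingers=[0.4,0.4,0.4,0.4,0.4,0.4,0.4,0.4],
)

```text
time: 10.2
position: [0.5341, 0.1636, 0.1017]
tool_rot: [2.419, 2.005, -0.001]
ft_force: [-0.3, -0.0, 0.7]
grip_width: 0.602
grip_force: 0.0
```

Request:
apply_moves(
  dp=[
    [0,0,0],
    [0,0,0],
    [0,0,0],
    [0,0,0],
    [0,0,0],
    [0,0,0],
    [0,0,0],
    [0,0,0],
  ],
  twist=[
    [0,0,0],
    [0,0,0],
    [0,0,0],
    [0,0,0],
    [0,0,0],
    [0,0,0],
    [0,0,0],
    [0,0,0],
  ],
  fingers=[0.6,0.75,0.85,1,1,1,1,1],
  newtons=25,
)

```text
time: 11.0
position: [0.5337, 0.1655, 0.1018]
tool_rot: [-2.416, -2.007, 0.0]
ft_force: [-1.7, 0.7, 3.2]
grip_width: 0.203
grip_force: 25.0
```

```bash
python3 -c "
from h import *
s=ctrl.get_state(); print(s['grip_width']*87,s['grip_force'],s['ft_force'])
go((.4274,-.181,.26),s=s)"
```

```text
17.653070777750905 25.000058272853494 [-1.68815197  0.74457315  3.2288679 ]
t 11.0 p [0.5337 0.1655 0.1018] tool y heading -10.55 tilt [-6.e-04  3.e-04 -1.e+00] j7 -0.407Traceback (most recent call last):
  File "<string>", line 4, in <module>
    go((.4274,-.181,.26),s=s)
    ~~^^^^^^^^^^^^^^^^^^^^^^^
  File "h.py", line 30, in go
    d=np.array(pos)-s['position']; print('twist z',w.round(4),'then dp',np.array([d@x,d@y,d@z]).round(4))
                                                   ^^^^^^^
AttributeError: 'int' object has no attribute 'round'
```

Request:
apply_moves(
  dp=[
    [0,0,-0.01],
    [0,0,-0.02],
    [0,0,-0.03],
    [0,0,-0.03],
    [0,0,-0.03],
    [0,0,-0.03],
    [0,0,-0.02],
    [0,0,0],
    [0,0,0],
  ],
  twist=[
    [0,0,0],
    [0,0,0],
    [0,0,0],
    [0,0,0],
    [0,0,0],
    [0,0,0],
    [0,0,0],
    [0,0,0],
    [0,0,0],
  ],
  fingers=[1,1,1,1,1,1,1,1,1],
)

```text
time: 11.9
position: [0.534, 0.165, 0.2712]
tool_rot: [2.417, 2.007, 0.0]
ft_force: [-0.1, -0.0, -1.7]
grip_width: 0.201
grip_force: 25.0
```

```bash
sed -i 's/    w=0$/    w=np.float64(0)/' h.py; python3 - <<'E'
from h import *
s=ctrl.get_state(); print(s['grip_width']*87,s['grip_force'],s['ft_force'])
go((.4274,-.181,.272),s=s)
S=get_image('scene'); D=get_image('side')
o=[]
for n,im,col in (('scene',S,None),('side',D,None)):
    q=proj(n,s['position']+[0,0,.03],None); u,v=map(int,q); print(n,q)
    o.append(cv2.resize(im[max(v-60,0):v+80,u-65:u+65],(390,420)))
save('w',np.hstack(o),'m4')
E
```

```text
17.478651526060617 24.999474075157195 [-0.12684521 -0.02472378 -1.68721831]
t 11.9 p [0.534  0.165  0.2712] tool y heading -10.58 tilt [ 3.e-04  0.e+00 -1.e+00] j7 -0.475
twist z 0.0 then dp [-0.3597 -0.0413 -0.0008]
scene [341.53963748  99.25760241]
side [246.6784905  109.55504869]
```

View pics/m4.png

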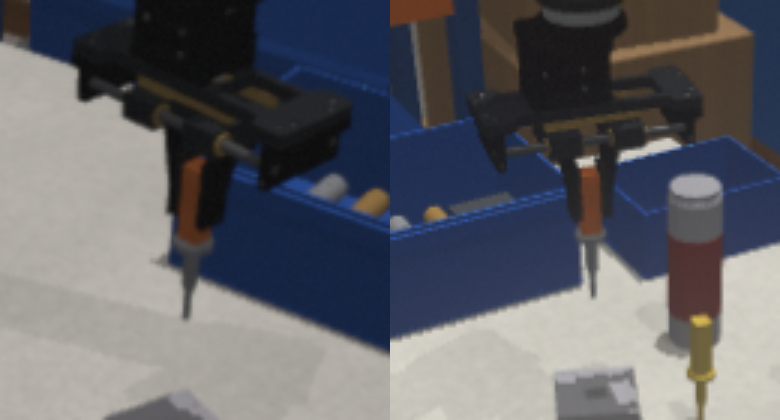

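The stylus hangs upright in the grip, with the tip at about scene (338,145) and side (249,148). I'll triangulate it and head for the button.

Request:
apply_moves(
  dp=[
    [-0.024,-0.003,0],
    [-0.042,-0.005,0],
    [-0.042,-0.005,0],
    [-0.042,-0.005,0],
    [-0.042,-0.005,0],
    [-0.042,-0.005,0],
    [-0.042,-0.005,0],
    [-0.042,-0.005,0],
    [-0.0417,-0.0033,0],
    [0,0,0],
  ],
  twist=[
    [0,0,0],
    [0,0,0],
    [0,0,0],
    [0,0,0],
    [0,0,0],
    [0,0,0],
    [0,0,0],
    [0,0,0],
    [0,0,0],
    [0,0,0],
  ],
  fingers=[1,1,1,1,1,1,1,1,1,1],
)

```text
time: 13.0
position: [0.4246, -0.1873, 0.2707]
tool_rot: [-2.427, -1.995, 0.002]
ft_force: [0.4, 1.0, -1.6]
grip_width: 0.203
grip_force: 25.0
```

Request:
apply_moves(
  dp=[
    [0,0,0],
    [0,0,0],
    [0,0,0],
  ],
  twist=[
    [0,0,0],
    [0,0,0],
    [0,0,0],
  ],
  fingers=[1,1,1],
)

```text
time: 13.3
position: [0.4277, -0.1794, 0.271]
tool_rot: [-2.414, -2.01, 0.002]
ft_force: [-0.3, -0.2, -1.6]
grip_width: 0.199
grip_force: 25.0
```

```bash
python3 - <<'E'
from h import *
print('tip at stand',tri(ray('scene',(338,144.5)),ray('side',(249,147.8))))
s=ctrl.get_state(); print(s['grip_width']*87,s['grip_force'],s['ft_force'])
go((.4274,-.181,.13),s=s)
E
```

```text
tip at stand (array([0.53540361, 0.16566164, 0.18574635]), [np.float64(0.0018763220537250992), np.float64(0.001876322053725161)])
17.314348747697693 24.99943659408018 [-0.27974943 -0.15228639 -1.61480313]
t 13.3 p [ 0.4277 -0.1794  0.271 ] tool y heading -10.42 tilt [-1.e-03 -4.e-04 -1.e+00] j7 0.008
twist z 0.0 then dp [-0.0016  0.      0.141 ]
```

Request:
apply_moves(
  dp=[
    [-0.0015,0,0.02],
    [0,0,0.03],
    [0,0,0.03],
    [0,0,0.025],
    [0,0,0.015],
    [0,0,0.01],
    [0,0,0],
    [0,0,0],
    [0,0,0],
  ],
  twist=[
    [0,0,0],
    [0,0,0],
    [0,0,0],
    [0,0,0],
    [0,0,0],
    [0,0,0],
    [0,0,0],
    [0,0,0],
    [0,0,0],
  ],
  fingers=[1,1,1,1,1,1,1,1,1],
)

```text
time: 14.2
position: [0.428, -0.1823, 0.1425]
tool_rot: [2.415, 2.007, 0.002]
ft_force: [0.5, -0.3, -0.6]
grip_width: 0.208
grip_force: 25.0
```

Request:
apply_moves(
  dp=[
    [0,0,0.001],
    [0,0,0.001],
    [0,0,0.001],
    [0,0,0.001],
    [0,0,0],
    [0,0,0],
  ],
  twist=[
    [0,0,0],
    [0,0,0],
    [0,0,0],
    [0,0,0],
    [0,0,0],
    [0,0,0],
  ],
  fingers=[1,1,1,1,1,1],
)

```text
time: 14.8
position: [0.4271, -0.1823, 0.1375]
tool_rot: [-2.417, -2.007, 0.0]
ft_force: [-0.6, 0.7, -1.0]
grip_width: 0.203
grip_force: 25.0
```

```bash
python3 - <<'E'
from h import *
s=ctrl.get_state(); print(s['ft_force'])
go((.4274,-.181,.1308),s=s)
S=get_image('scene'); D=get_image('wrist'); save('w',np.hstack([cv2.resize(S[190:310,140:280],(420,360)),cv2.resize(D,None,fx=.65,fy=.65)[:,:].copy()[:360] if 0 else cv2.resize(D,(380,360))]),'m5')
E
```

```text
[-0.61345359  0.65758307 -0.96096906]
t 14.8 p [ 0.4271 -0.1823  0.1375] tool y heading -10.57 tilt [-1.e-04  0.e+00 -1.e+00] j7 0.118
twist z 0.0 then dp [0.0013 0.     0.0067]
```

View pics/m5.png

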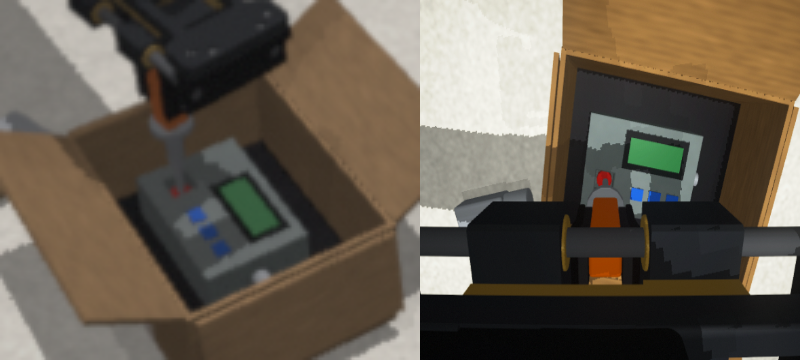

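The pin sits over the red button inside the well, at about (180,188) in the left half. Pressing gently.

Request:
apply_moves(
  dp=[
    [0.0005,0,0.001],
    [0.0005,0,0.001],
    [0,0,0.001],
    [0,0,0.001],
    [0,0,0.001],
    [0,0,0],
    [0,0,0],
    [0,0,0],
  ],
  twist=[
    [0,0,0],
    [0,0,0],
    [0,0,0],
    [0,0,0],
    [0,0,0],
    [0,0,0],
    [0,0,0],
    [0,0,0],
  ],
  fingers=[1,1,1,1,1,1,1,1],
)

```text
time: 15.7
position: [0.4274, -0.1812, 0.1326]
tool_rot: [-2.416, -2.007, -0.0]
ft_force: [-0.2, 0.8, 0.7]
grip_width: 0.205
grip_force: 25.0
```

Request:
apply_moves(
  dp=[
    [0,0,0.001],
    [0,0,0.0007],
    [0,0,0],
    [0,0,0],
    [0,0,0],
  ],
  twist=[
    [0,0,0],
    [0,0,0],
    [0,0,0],
    [0,0,0],
    [0,0,0],
  ],
  fingers=[1,1,1,1,1],
)

```text
time: 16.2
position: [0.4274, -0.1813, 0.1309]
tool_rot: [-2.416, -2.008, -0.0]
ft_force: [0.6, 0.5, 1.9]
grip_width: 0.204
grip_force: 25.0
```

Request:
apply_moves(
  dp=[
    [0,0,0.0005],
    [0,0,0],
    [0,0,0],
    [0,0,0],
  ],
  twist=[
    [0,0,0],
    [0,0,0],
    [0,0,0],
    [0,0,0],
  ],
  fingers=[1,1,1,1],
)

```text
time: 16.6
position: [0.4274, -0.1812, 0.1304]
tool_rot: [-2.416, -2.008, -0.0]
ft_force: [0.1, -0.1, 1.8]
grip_width: 0.209
grip_force: 25.0
```

Request:
apply_moves(
  dp=[
    [0,0,0.0005],
    [0,0,0],
    [0,0,0],
    [0,0,0],
  ],
  twist=[
    [0,0,0],
    [0,0,0],
    [0,0,0],
    [0,0,0],
  ],
  fingers=[1,1,1,1],
)

```text
time: 17.0
position: [0.4274, -0.1813, 0.1299]
tool_rot: [-2.416, -2.008, -0.0]
ft_force: [-1.7, 1.0, 2.0]
grip_width: 0.206
grip_force: 25.0
```

Request:
apply_moves(
  dp=[
    [0,0,0.0004],
    [0,0,0],
    [0,0,0],
  ],
  twist=[
    [0,0,0],
    [0,0,0],
    [0,0,0],
  ],
  fingers=[1,1,1],
)

```text
time: 17.3
position: [0.4274, -0.1813, 0.1297]
tool_rot: [-2.416, -2.007, -0.0]
ft_force: [-1.6, 1.4, 5.6]
grip_width: 0.206
grip_force: 25.0
```

Request:
apply_moves(
  dp=[
    [0,0,0.0004],
    [0,0,0],
    [0,0,0],
  ],
  twist=[
    [0,0,0],
    [0,0,0],
    [0,0,0],
  ],
  fingers=[1,1,1],
)

```text
time: 17.6
position: [0.4275, -0.1813, 0.1296]
tool_rot: [-2.416, -2.007, -0.0]
ft_force: [-2.7, 1.9, 7.8]
grip_width: 0.205
grip_force: 25.0
```

Force jumped, so the button has bottomed out. I'll withdraw and go back to the stand.

Request:
apply_moves(
  dp=[
    [0,0,-0.003],
    [0,0,-0.01],
    [0,0,-0.02],
    [0,0,-0.03],
    [0,0,-0.03],
    [0,0,-0.03],
    [0,0,-0.018],
    [0,0,0],
    [0,0,0],
  ],
  twist=[
    [0,0,0],
    [0,0,0],
    [0,0,0],
    [0,0,0],
    [0,0,0],
    [0,0,0],
    [0,0,0],
    [0,0,0],
    [0,0,0],
  ],
  fingers=[1,1,1,1,1,1,1,1,1],
)

```text
time: 18.5
position: [0.4271, -0.1815, 0.2695]
tool_rot: [-2.417, -2.007, 0.0]
ft_force: [-0.1, -0.7, -1.1]
grip_width: 0.202
grip_force: 25.0
```

```bash
python3 - <<'E'
from h import *
go((.5335,.1655,.27),-10.5)
E
```

```text
t 18.5 p [ 0.4271 -0.1815  0.2695] tool y heading -10.58 tilt [-0. -0. -1.] j7 0.008
twist z -0.0014 then dp [ 0.3606  0.0414 -0.0005]
```

Request:
apply_moves(
  dp=[
    [0.024,0.003,0],
    [0.042,0.005,0],
    [0.042,0.005,0],
    [0.042,0.005,0],
    [0.042,0.005,0],
    [0.042,0.005,0],
    [0.042,0.005,0],
    [0.042,0.005,0],
    [0.0426,0.0034,0],
    [0,0,0],
  ],
  twist=[
    [0,0,0],
    [0,0,0],
    [0,0,0],
    [0,0,0],
    [0,0,0],
    [0,0,0],
    [0,0,0],
    [0,0,0],
    [0,0,0],
    [0,0,0],
  ],
  fingers=[1,1,1,1,1,1,1,1,1,1],
)

```text
time: 19.5
position: [0.5329, 0.1731, 0.2668]
tool_rot: [-2.405, -2.018, 0.005]
ft_force: [-0.2, -0.1, -2.8]
grip_width: 0.204
grip_force: 25.0
```

Request:
apply_moves(
  dp=[
    [0,0,0],
    [0,0,0],
    [0,0,0],
    [0,0,0],
  ],
  twist=[
    [0,0,0],
    [0,0,0],
    [0,0,0],
    [0,0,0],
  ],
  fingers=[1,1,1,1],
)

```text
time: 19.9
position: [0.5342, 0.1642, 0.2702]
tool_rot: [-2.418, -2.005, -0.001]
ft_force: [-0.2, 0.6, -1.1]
grip_width: 0.204
grip_force: 25.0
```

```bash
python3 - <<'E'
from h import *
go((.5335,.1657,.102),-10.5)
E
```

```text
t 19.9 p [0.5342 0.1642 0.2702] tool y heading -10.69 tilt [ 1.e-04  5.e-04 -1.e+00] j7 -0.475
twist z -0.0033 then dp [ 0.0014 -0.0009  0.1682]
```

Request:
apply_moves(
  dp=[
    [0.001,0,0.025],
    [0,0,0.03],
    [0,0,0.025],
    [0,0,0.014],
    [0,0,0.012],
    [0,0,0.012],
    [0,0,0.012],
    [0,0,0.012],
    [0,0,0.01],
    [0,0,0],
  ],
  twist=[
    [0,0,0],
    [0,0,0],
    [0,0,0],
    [0,0,0],
    [0,0,0],
    [0,0,0],
    [0,0,0],
    [0,0,0],
    [0,0,0],
    [0,0,0],
  ],
  fingers=[1,1,1,1,1,1,1,1,1,1],
)

```text
time: 20.9
position: [0.5334, 0.1662, 0.1164]
tool_rot: [-2.416, -2.007, 0.004]
ft_force: [-0.1, -0.2, -1.4]
grip_width: 0.204
grip_force: 25.0
```

Request:
apply_moves(
  dp=[
    [0,0,0.008],
    [0,0,0.004],
    [0,0,0.002],
    [0,0,0.001],
    [0,0,0],
    [0,0,0],
  ],
  twist=[
    [0,0,0],
    [0,0,0],
    [0,0,0],
    [0,0,0],
    [0,0,0],
    [0,0,0],
  ],
  fingers=[1,1,1,1,1,1],
)

```text
time: 21.5
position: [0.5345, 0.1667, 0.1033]
tool_rot: [2.416, 2.008, 0.001]
ft_force: [0.5, -0.8, -1.4]
grip_width: 0.208
grip_force: 25.0
```

Request:
apply_moves(
  dp=[
    [0,0,0.0007],
    [0,0,0.0005],
    [0,0,0.0003],
    [0,0,0],
    [0,0,0],
  ],
  twist=[
    [0,0,0],
    [0,0,0],
    [0,0,0],
    [0,0,0],
    [0,0,0],
  ],
  fingers=[1,1,1,1,1],
)

```text
time: 22.0
position: [0.5344, 0.1666, 0.1017]
tool_rot: [-2.416, -2.007, -0.0]
ft_force: [-0.2, 0.8, 1.1]
grip_width: 0.204
grip_force: 25.0
```

Request:
apply_moves(
  dp=[
    [0,0,0],
    [0,0,0],
    [0,0,0],
    [0,0,0],
    [0,0,0],
    [0,0,0],
    [0,0,0],
  ],
  twist=[
    [0,0,0],
    [0,0,0],
    [0,0,0],
    [0,0,0],
    [0,0,0],
    [0,0,0],
    [0,0,0],
  ],
  fingers=[0.75,0.7,0.6,0.5,0.4,0.4,0.4],
)

```text
time: 22.7
position: [0.5344, 0.1666, 0.1016]
tool_rot: [-2.416, -2.008, -0.0]
ft_force: [-0.0, 0.2, -0.2]
grip_width: 0.579
grip_force: 0.0
```

Request:
apply_moves(
  dp=[
    [0,0,-0.01],
    [0,0,-0.02],
    [0,0,-0.03],
    [0,0,-0.03],
    [0,0,-0.03],
    [0,0,-0.03],
    [0,0,-0.02],
    [0,0,0],
    [0,0,0],
  ],
  twist=[
    [0,0,0],
    [0,0,0],
    [0,0,0],
    [0,0,0],
    [0,0,0],
    [0,0,0],
    [0,0,0],
    [0,0,0],
    [0,0,0],
  ],
  fingers=[0.4,0.4,0.4,0.4,0.4,0.4,0.4,0.4,0.4],
)

```text
time: 23.6
position: [0.5344, 0.1665, 0.2719]
tool_rot: [-2.417, -2.007, -0.001]
ft_force: [-0.8, 0.0, -0.2]
grip_width: 0.597
grip_force: 0.0
```

```bash
python3 - <<'E'
from h import *
s=ctrl.get_state(); print(s['time'],s['position'],s['grip_width'])
S=get_image('scene'); D=get_image('side')
save('w',np.hstack([cv2.resize(S[140:330,130:400],(540,380)),cv2.resize(D[140:225,220:300],(240,255)) if 0 else cv2.copyMakeBorder(cv2.resize(D[140:225,220:300],(240,255)),0,125,0,0,0)]),'m6')
r=[]
for n,im,(u0,u1,v0,v1) in (('scene',S,(320,350,150,190)),('side',D,(240,262,150,185))):
    m=cv2.inRange(cv2.cvtColor(im,cv2.COLOR_RGB2HSV),(0,140,40),(14,255,255))[v0:v1,u0:u1]; ys,xs=np.nonzero(m); print(n,len(xs),ys.min()+v0,ys.max()+v0,xs.mean()+u0); r.append(ray(n,(xs.mean()+u0,ys.mean()+v0)))
print(tri(*r))
E
```

```text
23.6 [0.53438527 0.16650149 0.27186006] 0.5971150065388595
scene 180 158 181 335.39444444444445
side 9 159 161 248.88888888888889
(array([0.53824021, 0.16532118, 0.13210907]), [np.float64(0.010949861305676373), np.float64(0.010949861305676318)])
```

View pics/m6.png

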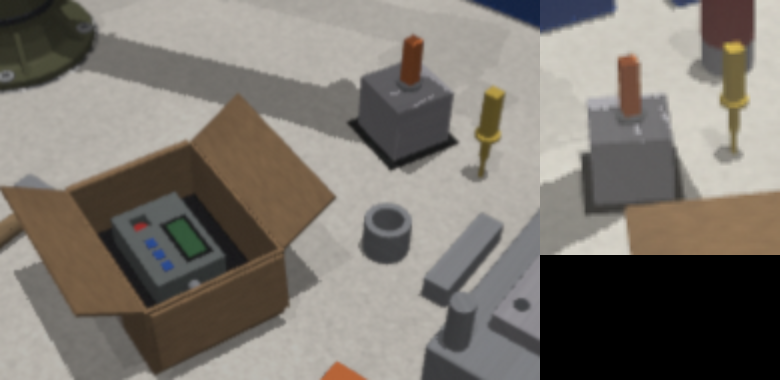

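The stylus is home: its top is at scene row 158 and side row 159, the same as at the start. Both flaps are out and the gripper is clear.

```bash
python3 -c "
from bench import ctrl
print(ctrl.close_job())"
```

```text
the job is handed in; nothing more can be done
None
```

The job is handed in: both long flaps are folded out, the reset button was pressed until it bottomed out, and the stylus is standing in its stand again; no verdict came back.

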